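# Lock the soldering turntable with its pin

### The arm

A 7-joint arm with a two-finger parallel gripper is mounted at the origin on the work surface. World frame = base frame: x ahead of the robot, y to its left, z up, the work surface at z = 0. Lengths are in m, angles in rad, forces in N, time in s.
With the tool pointing down it reaches from about 0.35 to 0.9 m from the base axis. Payload 19.9 kg.
Tool frame: the origin (TCP) lies at the very end of the fingers, on their centre line; the grasp point (between the pads) lies 19 mm behind it; z points along the fingers, y is the line along which they close (so a half turn about z gives the same grasp; the last joint's range is limited). The gripper opens to 85 mm and grips with 20 to 120 N. Pads are 22 mm wide; open, the fingers measure 114 mm over their backs; the gripper's body (76 mm by 85 mm) begins 54 mm behind the grasp point. The pads swing forward as they close: fully open they stand 13 mm farther back than shut.
Start: joints at [1.232, 0.417, -0.01, 1.614, 0.005, 1.111, -0.053], TCP at [0.183, -0.597, 0.231] pointing down, gripper open.
Joint ranges: [-2.81, 2.81], [-0.39, 2.02], [-1.27, 1.25], [0.06, 2.57], [-1.19, 4.33], [0.19, 2], [-2.82, 2.82]. Speed limits (rad/s): [1.89, 1.89, 2.39, 2.39, 3.01, 3.01, 3.01].

### API

Orientations are given as a unit quaternion [w, x, y, z].
In Python, from plant import manip gives the robot as it stands.
- The arm moves only by the tool drive_tool, never from a script. Its argument "commands" is a list of rows, each a list of 3 entries, a list of its own where there are three numbers: the closure, from -1 (fully open) to 1 (shut), then the shift along the tool's x, y, z in units of 750 mm (1.0 is 750 mm), then the turn, a rotation vector about the tool's x, y, z in units of 90 degrees (1.0 is 90 degrees). A call has 1 to 10 rows; each row is the pose to reach, as a shift and turn from the pose commanded when the call began, along the tool's axes at that moment; what a row does not reach only later rows make up. A row lasts 1/10 s, in which the tool goes at most 50 mm and 8.59 degrees, less where a joint would pass 70% of its speed; a pose out of reach is approached as far as the arm can. A call with a number of a shift or a turn outside -1 to 1 is refused whole. A call with a gripper value outside its range is refused whole. The fingers move at their own pace and stop on an object; the grip force is fixed at half the most. Time passes only in rows, so rows that repeat a pose let the fingers close. It gives the time, the measured TCP pose, the force, the opening and the grip force at its end, in the units of the state.
- manip.get_obs(): the state, without advancing time (a new reading comes with each control period).
- manip.get_image(name): name is "scene" or "top" or "wrist"; returns a dict with "color" (384x512x3 uint8, blue, green, red), "mtx" (3x3 intrinsics, pixels), "k1" (the pictures are not rectified: a ray, as slopes to the right and down, at radius r is drawn at 1 + k1 r^2 times it, then the intrinsics apply), "eye" and "attitude" of the camera in the world; the wrist camera has in their place "mount" (4x4, takes a point from camera to tool coordinates, whose origin is the TCP and whose axes are the flange's). Camera axes: x right, y up, looking along -z (the intrinsics and any distortion apply to the point x, -y, -z); pixel columns grow to the right and rows downward; lengths in m; the calibration is good to about 2 mm. A picture is of the moment at which its call begins: read the wrist's pose just before it. There is no depth.
- manip.sign_off(): hands the job in; it is judged then, once.
Trained networks look in the newest picture that a camera, given by its name, has taken for a name from the list of things; names that differ only in an ending like _2 or _b are one class to them, and where a whole thing is asked for, a point or a joint stands for the part that bears it (a point fixed in the world has none). Each returns a list of dicts, best first, with "confidence" (0 to 1); they miss things now and then, are a little off and sometimes report something else, mostly with a low value. They report only what shows in the picture. A call takes as long as a camera call. They do not tell look-alikes from the thing itself.
- manip.search_frame(camera, name): "position" ([x, y, z] in m, in the coordinates of the camera as it stood for that picture, good to about 4 mm: the middle of the surface that is visible of it).
The state is a dict: "time": time; "joints": joint angles; "joint_velocities": joint speeds; "tau": joint torques, N m; "eef_pos": TCP position; "eef_rot": TCP orientation; "ft_force": force on the tool from outside, world axes, zero at the start; "torque": the same for the moment, N m; "opening": finger opening in m; "grip_force": force on a finger pad.
Only numpy, scipy, OpenCV 4.12 (cv2) and the standard library are available. Lean on these libraries where they do the work, as an engineer would, in place of code of your own. Each camera call takes 0.05 s, during which the arm holds its last target. There are 200 camera calls.

### The job

Lock the soldering turntable so that its wheel cannot turn: take the round steel lock pin from its wooden block, put it through the hole in the wheel, and turn the wheel clockwise towards the pointer, feeling for the hidden hole in the plate below, until the pin drops through both and its collar sits fully home on the wheel. Leave the tin body standing in the middle of the wheel and do not disturb the other things on the bench; let go of the pin at the end.

Things in the scene. Friction and masses are not known exactly. Their poses are not given: they have to be found in the camera images.
- pin: the lock pin, bare steel, round, 89 mm long: shank 14 mm thick and 42 mm long with a 5 mm tapered nose, then a collar 32 mm across and 5 mm thick, then a grip 24 mm thick and 42 mm long. Origin at the nose's tip, z runs up the pin; the grip's middle is 68 mm up. About 0.25 kg. Starts standing loose, nose down, in a wooden block 55 mm high, collar resting on the block
- pin_collar (a point): centre of the underside of the pin's collar, 42 mm above its tip; axes as the pin's
- wheel (a joint): angle of the turntable's wheel (rad): 0 when the wheel's hole points at the pointer, growing counter-clockwise seen from above; limits -1.5 and 1.5. It starts between 0.65 and 1.1, and turns freely with light friction
- wheel_centre (a point): centre of the wheel's top face, 80 mm above the bench, on the upright axis of the turntable. The wheel is a grey sixteen-sided plate 208 mm across and 20 mm thick
- wheel_hole (a point): centre, in the wheel's top face, of the upright through hole in the wheel: 16 mm in diameter, small chamfer, 85 mm from the axis; the point's x axis points away from the axis. Away from the lock plate's hole, a pin put through here stops with its nose on the lock plate and its collar 20 mm above the wheel
- pointer (a point): top of the small dark steel pointer post on the turntable's foot, just outside the wheel, 127 mm from the axis, 68 mm above the bench. Hidden 2 mm below the wheel is the fixed lock plate, 14 mm thick, with one 16 mm upright hole, 85 mm from the axis. Its angle differs every time: somewhere within 0.4 rad either side of the pointer. No camera sees it; find it by feel
- canister: squat open tin body, 86 mm across and 55 mm high, standing loose on the middle of the wheel. Origin at the centre of its underside, z up
- drift: a drift that does not belong to this job, steel, 96 mm long, with a 34 mm square head and a 20 mm shank, standing in a like wooden block. Origin at its tip
- lidstack: bystander: stack of four plain tin lids, 100 mm across, 65 mm high, on the robot's side of the bench; origin at the centre of its underside
- lids2: bystander: stack of five plain tin lids, 100 mm across, 78 mm high, on the far left of the bench; origin at the centre of its underside
- tincup: bystander: open tin cup, 72 mm across, 70 mm high; origin at the centre of its underside
- oilcan: bystander: dark squat conical can, 90 mm across, 75 mm high; origin at the centre of its underside
- fluxjar: bystander: amber glass jar with black cap, 56 mm across, 75 mm high; origin at the centre of its underside
- mallet: bystander: hammer with a wooden handle, 260 mm long, lying flat; origin near the middle of its length
Not all that is in view belongs to the job. What is shaped like the pin but pink or red is not meant.

How it is judged:
By the outcome, as a careful person would: the job done as asked, in the order asked, and still so for the second after the job is handed in, with the robot touching nothing.
It also fails if it takes over 54 s, if anything falls off the work surface, if the arm or the gripper's body presses on something with over 40 N, if the wrist force passes 120 N, or if a joint passes its speed limit or range.

## Working session

There is one attempt and no reset: what is moved stays moved. The work goes in short steps, Python scripts to look and compute and a tool call to move; the robot and the scene stay as the last step left them, time stands still between calls to the robot, and variables do not carry over. Pictures are saved under pics/ and viewed, at most 10 in all, crops included, and the job is handed in when it is done.

Besides the shell and the picture viewer there is one more tool, called after ">>>" by a JSON object that holds its "name" and its "arguments", one argument or row to a line. drive_tool: Moves the arm, as the interface text tells. Its arguments: {"type":"object","properties":{"commands":{"type":"array","items":{"type":"array"}}},"required":["commands"]}

```bash
mkdir -p pics
cat > h.py <<'E'
import numpy as np, cv2
from scipy.spatial.transform import Rotation as R
from plant import manip
def rot(q): return R.from_quat([q[1],q[2],q[3],q[0]]).as_matrix()
def attm(a):
    a=np.array(a,float)
    return a if a.shape==(3,3) else rot(a)
def cam(name):
    o=manip.get_obs(); im=manip.get_image(name)
    if name=="wrist":
        T=np.eye(4);T[:3,:3]=rot(o["eef_rot"]);T[:3,3]=o["eef_pos"]; T=T@np.array(im["mount"])
    else:
        T=np.eye(4);T[:3,:3]=attm(im["attitude"]);T[:3,3]=im["eye"]
    return im,T
def find(name,T,thing,n=3):
    return [(round(d["confidence"],2),(T[:3,:3]@np.array(d["position"])+T[:3,3]).round(4)) for d in manip.search_frame(name,thing)[:n]]
def proj(im,T,p):
    c=T[:3,:3].T@(np.array(p)-T[:3,3]); s=np.array([c[0],-c[1]])/-c[2]
    s=s*(1+im["k1"]*(s@s)); m=np.array(im["mtx"]); return (m[:2,:2]@s+m[:2,2])
def ray(im,T,px):
    m=np.array(im["mtx"]); d=np.linalg.solve(m[:2,:2],np.array(px)-m[:2,2]); s=d.copy()
    for _ in range(20): s=d/(1+im["k1"]*(s@s))
    return T[:3,:3]@np.array([s[0],-s[1],-1])
def onz(im,T,px,z):
    d=ray(im,T,px); e=T[:3,3]; return e+d*(z-e[2])/d[2]
def tri(views): # list of (im,T,px)
    A=np.zeros((3,3));b=np.zeros(3)
    for im,T,px in views:
        d=ray(im,T,px);d/=np.linalg.norm(d);P=np.eye(3)-np.outer(d,d);A+=P;b+=P@T[:3,3]
    return np.linalg.solve(A,b)
E
python3 - <<'E'
from h import *
o=manip.get_obs(); print({k:np.round(v,3) for k,v in o.items()})
for c in ["scene","top"]:
    im,T=cam(c); cv2.imwrite(f"pics/{c}0.png",im["color"]); print(c,T.round(3).tolist(),im["k1"],np.array(im["mtx"]).tolist())
    for t in ["pin","wheel","wheel_hole","pointer","canister","drift","lidstack","lids2","tincup","oilcan","fluxjar","mallet"]:
        r=find(c,T,t); print(t,[(a,p.tolist(),proj(im,T,p).round().tolist()) for a,p in r])
E
```

```text
{'time': np.float64(0.0), 'joints': array([ 1.232,  0.418, -0.01 ,  1.614,  0.005,  1.111, -0.053]), 'joint_velocities': array([ 0.001,  0.003, -0.001,  0.001,  0.   , -0.   , -0.001]), 'tau': array([ 1.0000e-03, -8.6445e+01,  6.7900e-01, -4.3490e+01,  1.9000e-02,
        7.0000e-03, -0.0000e+00]), 'eef_pos': array([ 0.183, -0.597,  0.231]), 'eef_rot': array([-0.001,  0.989,  0.148, -0.   ]), 'ft_force': array([-0.167, -0.88 , -0.412]), 'torque': array([0.046, 0.017, 0.015]), 'grip_force': np.float64(0.0), 'opening': np.float64(0.085)}
scene [[-0.647, -0.448, 0.618, 1.225], [0.763, -0.396, 0.512, 0.572], [0.015, 0.802, 0.597, 0.743], [0.0, 0.0, 0.0, 1.0]] -0.04150494060371242 [[368.93734119314666, 0.0, 255.01752246911806], [0.0, 368.93734119314666, 192.9391438579264], [0.0, 0.0, 1.0]]
pin [(0.78, [0.5152, 0.3412, 0.0878], [361.0, 238.0]), (0.63, [0.6148, 0.2939, 0.0607], [323.0, 258.0]), (0.51, [0.5203, 0.4447, 0.0613], [396.0, 266.0])]
wheel [(0.65, [0.5947, 0.0132, 0.0828], [245.0, 202.0])]
wheel_hole [(0.9, [0.6044, 0.0115, 0.0806], [242.0, 204.0]), (0.52, [0.3476, -0.1465, 0.0496
[... 1251 characters left out ...]
8], [260.0, 203.0])]
pointer [(0.78, [0.5614, -0.0183, 0.0769], [261.0, 204.0])]
canister [(0.57, [0.566, -0.0193, 0.0813], [262.0, 202.0])]
drift [(0.57, [0.4859, -0.2605, 0.103], [354.0, 232.0])]
lidstack [(0.61, [0.3471, 0.1397, 0.0608], [203.0, 284.0]), (0.51, [0.5666, -0.0212, 0.0807], [262.0, 202.0])]
lids2 [(0.97, [0.713, 0.3249, 0.0696], [135.0, 149.0])]
tincup [(0.69, [0.7734, -0.1844, 0.026], [319.0, 131.0]), (0.21, [0.5621, -0.0162, 0.0763], [260.0, 204.0])]
oilcan [(0.71, [0.7571, 0.1672, 0.0403], [195.0, 136.0]), (0.49, [0.5037, 0.3336, 0.0953], [128.0, 226.0])]
fluxjar [(0.93, [0.3337, -0.1499, 0.0699], [311.0, 290.0])]
mallet [(0.79, [0.6538, -0.3856, 0.0229], [390.0, 173.0])]
```

View pics/scene0.png

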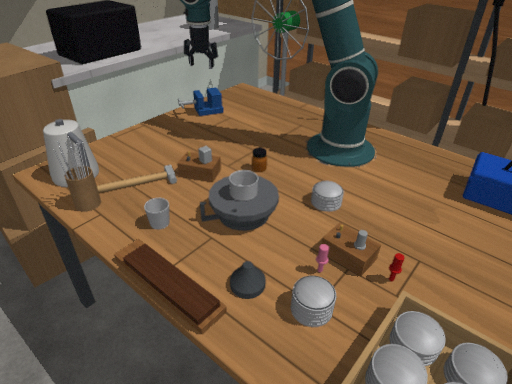

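View pics/top0.png

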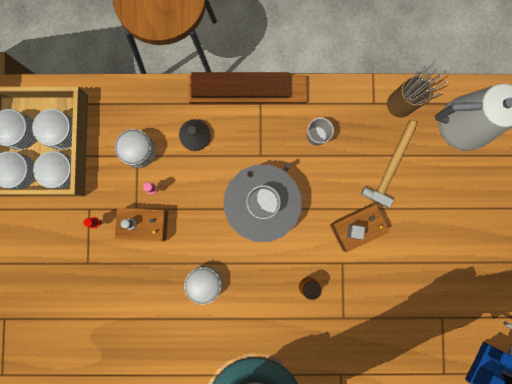

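The scene view shows the steel pin at (361,240) in its wooden block, pink look-alike (323,258), red look-alike (397,266), and the square-headed drift (206,155). The top view shows the pin at (128,224), pink (150,187), red (91,222), drift (357,232), wheel hole about (250,174) and pointer about (288,166). I choose the grey round one in the left block. Checking it in one close composite crop.

Run:
```python
from h import *
a=cv2.imread("pics/top0.png");b=cv2.imread("pics/scene0.png")
r=lambda i,x,y,w,h,s:cv2.resize(i[y:y+h,x:x+w],None,fx=s,fy=s,interpolation=cv2.INTER_CUBIC)
p1=r(a,100,195,80,60,5);p2=r(b,310,215,80,60,5);p3=r(a,220,150,80,60,5);p4=r(b,195,165,100,75,4)
cv2.imwrite("pics/c1.png",np.vstack([np.hstack([p1,p2]),np.hstack([p3,p4])]))
```

```text
(no output)
```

View pics/c1.png

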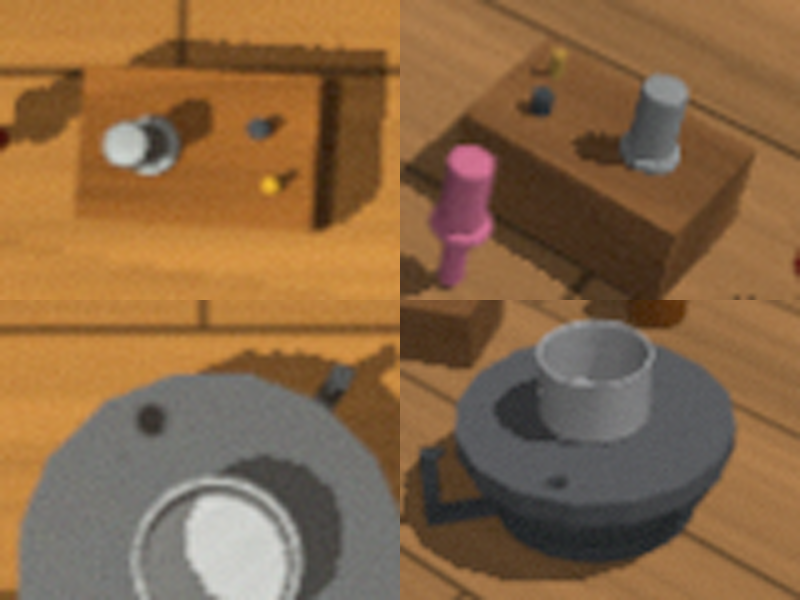

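Crop shows the steel pin, round with a collar, top centre (123,143)/collar (151,146) in the upper left panel; the hole at (151,420) in the lower left and (557,482) in the lower right; pointer at (340,378)/(430,452). The choice is confirmed.

Run:
```python
from h import *
ti,tT=cam("top");si,sT=cam("scene")
V=lambda t,s:tri([(ti,tT,t),(si,sT,s)])
def chk(n,t,s):
    p=V(t,s);print(n,p.round(4),"resid",(proj(ti,tT,p)-t).round(1),(proj(si,sT,p)-s).round(1));return p
chk("pintop",(124.2,223.2),(362.6,233));chk("collar",(129.8,223.8),(359.6,245))
h=chk("hole",(249.8,173.6),(233.9,210.1));p=chk("pointer",(287.6,165.2),(202.1,202.6))
g=ti["color"];hsv=cv2.cvtColor(g,cv2.COLOR_BGR2HSV)
m=(hsv[...,1]<70).astype(np.uint8);m[:,:200]=0;m[:,330:]=0;m[:150]=0;m[260:]=0
m=cv2.morphologyEx(m,cv2.MORPH_OPEN,np.ones((7,7)))
c=max(cv2.findContours(m,0,2)[0],key=cv2.contourArea)[:,0]
P=np.array([onz(ti,tT,q.astype(float),.08)[:2] for q in c])
A=np.c_[2*P,np.ones(len(P))];x=np.linalg.lstsq(A,(P**2).sum(1),rcond=None)[0]
print("wheel",x[:2],np.sqrt(x[2]+x[:2]@x[:2]),cv2.minEnclosingCircle(P.astype(np.float32)))
w=x[:2]
for n,q in(("h",onz(ti,tT,(249.8,173.6),.08)),("p",onz(ti,tT,(287.6,165.2),.068))):
    d=q[:2]-w;print(n,q.round(4),np.hypot(*d),np.arctan2(d[1],d[0]))
```

```text
pintop [0.5112 0.3408 0.1026] resid [-0.  0.] [-0.  0.]
collar [0.5097 0.34   0.0581] resid [-0.2  0.1] [-0.3  0. ]
hole [0.6433 0.0128 0.0823] resid [-0.3  0.2] [-0.3 -0. ]
pointer [ 0.6683 -0.0909  0.0699] resid [-0.  0.] [-0.1 -0. ]
wheel [ 0.56605687 -0.02098968] 0.1026373725521315 ((0.5666647553443909, -0.02266274020075798), 0.1060822457075119)
h [0.6442 0.0121 0.08  ] 0.08485541405006354 0.40028959380870605
p [ 0.6688 -0.0912  0.068 ] 0.12440228378931123 -0.5997053687396227
```

Wheel angle is about 1.0 rad (hole at world azimuth 0.40, pointer at -0.60), pin at (0.510, 0.340) with its top at 0.102. All match the given sizes. Planning the first move.

```bash
cat >> h.py <<'E'
def plan(*ts):
    """ts: (x,y,z,a) a=world angle of tool y"""
    o=manip.get_obs(); Rm=rot(o["eef_rot"]);p=np.array(o["eef_pos"])
    print("t",round(float(o["time"]),2),"pos",p.round(4),"F",np.round(o["ft_force"],1),"j",np.round(o["joints"],2),"open",round(float(o["opening"]),4))
    for x,y,z,a in ts:
        Rt=np.array([[-np.sin(a),np.cos(a),0],[np.cos(a),np.sin(a),0],[0,0,-1]]).T
        Rt=np.c_[[-np.sin(a),np.cos(a),0],[np.cos(a),np.sin(a),0],[0,0,-1]]
        print((x,y,z,a),"shift",(Rm.T@(np.array([x,y,z])-p)/.75).round(4).tolist(),"turn",(R.from_matrix(Rm.T@Rt).as_rotvec()/(np.pi/2)).round(4).tolist())
E
python3 -c "
from h import *
plan((.42,-.25,.235,-.6),(.5,.3,.22,0))"
```

```text
t 1.4 pos [ 0.1834 -0.5975  0.2313] F [-0.3 -0.2 -0.7] j [ 1.23  0.42 -0.01  1.61  0.    1.11 -0.05] open 0.0851
(0.42, -0.25, 0.235, -0.6) shift [0.4375, -0.3503, -0.005] turn [-0.0001, -0.0, -0.4284]
(0.5, 0.3, 0.22, 0) shift [0.7547, -1.0201, 0.0151] turn [-0.0001, -0.0, -0.8104]
```

>>> {"name": "drive_tool", "arguments": {
  "commands": [
    [-1,[0.4375,-0.35,-0.005],[0,0,-0.428]],
    [-1,[0.4375,-0.35,-0.005],[0,0,-0.428]],
    [-1,[0.4375,-0.35,-0.005],[0,0,-0.428]],
    [-1,[0.4375,-0.35,-0.005],[0,0,-0.428]],
    [-1,[0.4375,-0.35,-0.005],[0,0,-0.428]],
    [-1,[0.4375,-0.35,-0.005],[0,0,-0.428]],
    [-1,[0.55,-0.6,-0.003],[0,0,-0.55]],
    [-1,[0.65,-0.8,0.0],[0,0,-0.7]],
    [-1,[0.745,-0.99,0.012],[0,0,-0.81]],
    [-1,[0.745,-0.99,0.012],[0,0,-0.81]]
  ]
}}

```text
time: 2.4
eef_pos: [0.4016, -0.1539, 0.2317]
eef_rot: [0.0, 0.705, 0.709, -0.0]
ft_force: [1.7, -0.1, 1.1]
opening: 0.0857
grip_force: 0.0
```

```bash
python3 -c "
from h import *
plan((.49,.34,.2,0))"
```

```text
t 2.4 pos [ 0.4016 -0.1539  0.2317] F [ 1.7 -0.1  1.1] j [ 0.77  0.08 -0.5   2.06  0.05  1.01  0.25] open 0.0857
(0.49, 0.34, 0.2, 0) shift [0.658, 0.1214, 0.042] turn [0.0003, 0.0004, 0.0034]
```

>>> {"name": "drive_tool", "arguments": {
  "commands": [
    [-1,[0.658,0.12,0.0],[0,0,0]],
    [-1,[0.658,0.12,0.0],[0,0,0]],
    [-1,[0.658,0.12,0.0],[0,0,0]],
    [-1,[0.658,0.12,0.0],[0,0,0]],
    [-1,[0.658,0.12,0.0],[0,0,0]],
    [-1,[0.658,0.12,0.0],[0,0,0]],
    [-1,[0.658,0.12,0.0],[0,0,0]],
    [-1,[0.658,0.12,0.0],[0,0,0]],
    [-1,[0.658,0.12,0.0],[0,0,0]],
    [-1,[0.658,0.12,0.0],[0,0,0]]
  ]
}}

```text
time: 3.4
eef_pos: [0.4918, 0.3378, 0.2314]
eef_rot: [0.0, 0.708, 0.707, -0.0]
ft_force: [0.7, -1.1, 0.4]
opening: 0.0852
grip_force: 0.0
```

>>> {"name": "drive_tool", "arguments": {
  "commands": [
    [-1,[0.0,0.0,0.0],[0,0,0]],
    [-1,[0,0,0.0],[0,0,0]]
  ]
}}

```text
time: 3.6
eef_pos: [0.4909, 0.337, 0.231]
eef_rot: [-0.0, 0.707, 0.708, -0.0]
ft_force: [-0.3, -0.6, -0.3]
opening: 0.0853
grip_force: 0.0
```

```bash
python3 -c "
from h import *
plan((.51,.3405,.2,0))
im,T=cam('wrist');cv2.imwrite('pics/w1.png',im['color'])
print(T.round(3).tolist(),find('wrist',T,'pin'),proj(im,T,(.51,.3405,.102)),proj(im,T,(.51,.3405,.055)))"
```

```text
t 3.6 pos [0.4909 0.337  0.231 ] F [-0.3 -0.6 -0.3] j [-0.07  0.47 -0.77  1.67  0.35  1.15 -0.94] open 0.0853
(0.51, 0.3405, 0.2, 0) shift [0.0046, 0.0255, 0.0413] turn [-0.0007, -0.0001, 0.0009]
[[1.0, -0.0, 0.001, 0.491], [0.0, 0.945, 0.326, 0.421], [-0.001, -0.326, 0.945, 0.373], [0.0, 0.0, 0.0, 1.0]] [(0.84, array([0.5055, 0.3437, 0.0979])), (0.83, array([0.5083, 0.4433, 0.0864])), (0.69, array([0.6013, 0.2927, 0.0746]))] [283.09261926 178.21876779] [280.21041091 165.20784869]
```

View pics/w1.png

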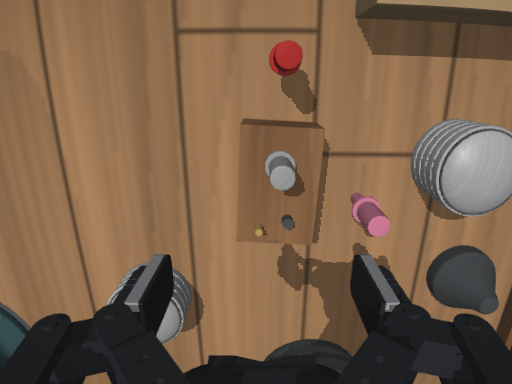

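Wrist view: pin top at (283,178), collar (280,165), exactly where my estimate projects; pink at (372,215), red at (286,57). Descend.

>>> {"name": "drive_tool", "arguments": {
  "commands": [
    [-1,[0.0047,0.0255,0.06],[0,0,0]],
    [-1,[0.0047,0.0255,0.1],[0,0,0]],
    [-1,[0.0047,0.0255,0.14],[0,0,0]],
    [-1,[0.0047,0.0255,0.17],[0,0,0]],
    [-1,[0.0047,0.0255,0.2],[0,0,0]],
    [-1,[0.0047,0.0255,0.22],[0,0,0]],
    [-1,[0.0047,0.0255,0.22],[0,0,0]],
    [-1,[0.0047,0.0255,0.22],[0,0,0]]
  ]
}}

```text
time: 4.5
eef_pos: [0.5111, 0.3392, 0.0674]
eef_rot: [0.0, 0.708, 0.707, 0.0]
ft_force: [0.9, 0.3, 0.2]
opening: 0.0855
grip_force: 0.0
```

```bash
python3 -c "
from h import *
plan((.51,.3405,.065,0))"
```

```text
t 4.5 pos [0.5111 0.3392 0.0674] F [0.9 0.3 0.2] j [-0.16  0.69 -0.66  1.75  0.52  0.89 -1.04] open 0.0855
(0.51, 0.3405, 0.065, 0) shift [0.0017, -0.0014, 0.0032] turn [0.0004, -0.0002, -0.0009]
```

>>> {"name": "drive_tool", "arguments": {
  "commands": [
    [-1,[0.001,-0.0005,0.003],[0,0,0]],
    [0.3,[0.001,-0.0005,0.003],[0,0,0]],
    [1,[0.001,-0.0005,0.003],[0,0,0]],
    [1,[0.001,-0.0005,0.003],[0,0,0]],
    [1,[0.001,-0.0005,0.003],[0,0,0]],
    [1,[0.001,-0.0005,0.003],[0,0,0]],
    [1,[0.001,-0.0005,0.003],[0,0,0]],
    [1,[0.001,-0.0005,0.003],[0,0,0]],
    [1,[0.001,-0.0005,0.003],[0,0,0]]
  ]
}}

```text
time: 5.4
eef_pos: [0.5103, 0.3403, 0.0646]
eef_rot: [0.0, 0.707, 0.707, 0.0]
ft_force: [-1.2, -1.4, 6.5]
opening: 0.0229
grip_force: 58.5
```

>>> {"name": "drive_tool", "arguments": {
  "commands": [
    [1,[0,0,-0.03],[0,0,0]],
    [1,[0,0,-0.07],[0,0,0]],
    [1,[0,0,-0.12],[0,0,0]],
    [1,[0,0,-0.17],[0,0,0]],
    [1,[0,0,-0.2],[0,0,0]],
    [1,[0,0,-0.2],[0,0,0]],
    [1,[0,0,-0.2],[0,0,0]]
  ]
}}

```text
time: 6.1
eef_pos: [0.5101, 0.3399, 0.2138]
eef_rot: [0.0, 0.707, 0.707, -0.0]
ft_force: [0.5, -0.9, -2.9]
opening: 0.0232
grip_force: 59.0
```

```bash
python3 -c "
from h import *
plan((.644,.07,.215,.97))
im,T=cam('wrist');cv2.imwrite('pics/w2.png',im['color'][100:])
p=np.array(manip.get_obs()['eef_pos']);print(find('wrist',T,'pin'))
for dz in (-.05,-.0095): print(proj(im,T,p+[0,0,dz]))"
```

```text
t 6.1 pos [0.5101 0.3399 0.2138] F [ 0.5 -0.9 -2.9] j [-0.09  0.52 -0.76  1.64  0.38  1.14 -0.94] open 0.0232
(0.644, 0.07, 0.215, 0.97) shift [-0.3598, 0.1788, -0.0016] turn [-0.0002, 0.0002, -0.6181]
[(0.96, array([0.6013, 0.2926, 0.0773])), (0.75, array([0.5135, 0.4463, 0.0897])), (0.57, array([0.5098, 0.3452, 0.2442]))]
[261.22840916 217.29807264]
[261.15046213 247.36016943]
```

View pics/w2.png

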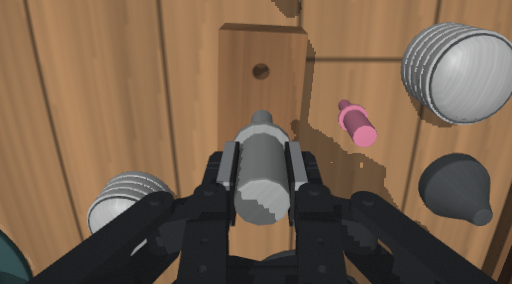

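Wrist view: pin is held upright between the pads, nose at about (261,217) full-frame as predicted, block hole empty at (261,171). Carry it to above the wheel hole.

>>> {"name": "drive_tool", "arguments": {
  "commands": [
    [1,[-0.06,0.03,0],[0,0,-0.08]],
    [1,[-0.12,0.06,0],[0,0,-0.16]],
    [1,[-0.18,0.085,0],[0,0,-0.25]],
    [1,[-0.24,0.115,0],[0,0,-0.34]],
    [1,[-0.3,0.14,0],[0,0,-0.43]],
    [1,[-0.36,0.165,0],[0,0,-0.52]],
    [1,[-0.4,0.175,0],[0,0,-0.618]],
    [1,[-0.43,0.178,0],[0,0,-0.618]],
    [1,[-0.437,0.178,0.03],[0,0,-0.618]],
    [1,[-0.437,0.178,0.04],[0,0,-0.618]]
  ]
}}

```text
time: 7.2
eef_pos: [0.6424, 0.0107, 0.1811]
eef_rot: [-0.002, 0.297, 0.955, -0.001]
ft_force: [-0.5, 0.5, -2.4]
opening: 0.0226
grip_force: 59.1
```

>>> {"name": "drive_tool", "arguments": {
  "commands": [
    [1,[0,0,0],[0,0,0]],
    [1,[0,0,0],[0,0,0]],
    [1,[0,0,0],[0,0,0]]
  ]
}}

```text
time: 7.5
eef_pos: [0.6437, 0.0134, 0.185]
eef_rot: [0.0, 0.295, 0.955, 0.0]
ft_force: [-0.2, 0.6, -2.4]
opening: 0.0222
grip_force: 59.1
```

```bash
python3 -c "
from h import *
plan((.644,.0125,.145,.97))
im,T=cam('wrist');o=manip.get_obs()
p=np.array(o['eef_pos']);print(find('wrist',T,'wheel_hole'),find('wrist',T,'pin'))
print(proj(im,T,p+rot(o['eef_rot'])@[0,0,.0515]),proj(im,T,(.644,.0125,.08)))
q=proj(im,T,(.644,.0125,.08)).astype(int);print(q)
x,y=max(q[0]-100,0),max(q[1]-75,0);print(x,y)
cv2.imwrite('pics/w3.png',cv2.resize(im['color'][y:y+150,x:x+200],None,fx=4,fy=4,interpolation=2))
np.savez('w3.npz',T=T);cv2.imwrite('w3full.png',im['color'])"
```

```text
t 7.5 pos [0.6437 0.0134 0.185 ] F [-0.2  0.6 -2.4] j [ 0.54  0.66 -0.89  1.59  0.54  1.16  0.5 ] open 0.0222
(0.644, 0.0125, 0.145, 0.97) shift [-0.001, -0.0008, 0.0533] turn [0.0004, 0.0003, 0.0008]
[(0.76, array([0.5564, 0.0062, 0.0795]))] [(0.72, array([0.6357, 0.0168, 0.2119]))]
[261.62148169 216.5743768 ] [260.94285488 191.1978858 ]
[260 191]
160 116
```

View pics/w3.png

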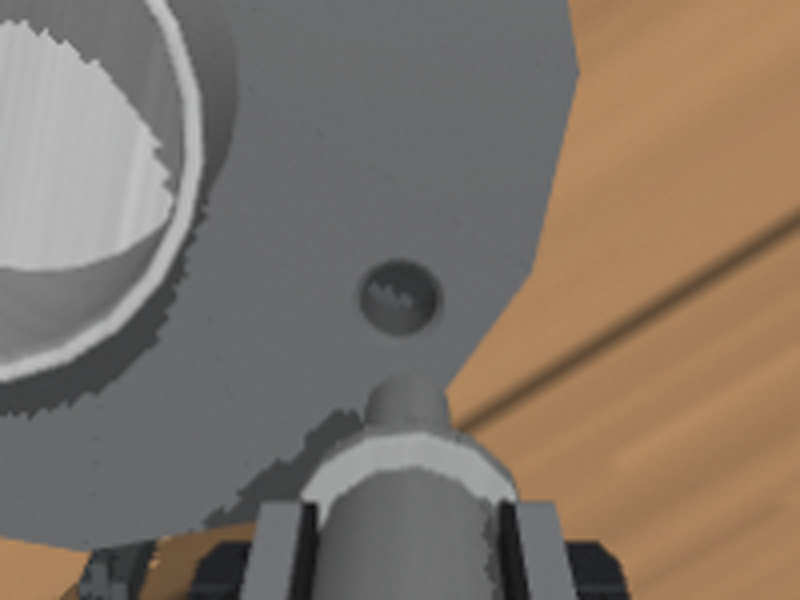

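Wrist crop: hole centre at crop (400,298), i.e. full (259.6,190.1); nose at about (406,385).

```bash
python3 -c "
from h import *
im,T=cam('wrist')
h=onz(im,T,(259.6,190.1),.08);print(h)
o=manip.get_obs();p=np.array(o['eef_pos']);Rm=rot(o['eef_rot']);print(proj(im,T,p+Rm@[0,0,.0515]))
w=np.array([.5661,-.021]);d=h[:2]-w;print(np.hypot(*d),np.arctan2(d[1],d[0]))
plan((h[0],h[1],.145,.97),(h[0],h[1],.120,.97),(h[0],h[1],.11,.97))"
```

```text
[0.64250609 0.0115516  0.08      ]
[261.61294118 216.37453167]
0.08305117193049684 0.40274627627451287
t 7.7 pos [0.6436 0.0127 0.1847] F [-0.8  0.4 -1.5] j [ 0.54  0.66 -0.89  1.59  0.54  1.16  0.5 ] open 0.0227
(np.float64(0.6425060875133289), np.float64(0.011551604414137155), 0.145, 0.97) shift [0.0004, -0.0021, 0.0529] turn [0.0001, 0.0003, 0.0002]
(np.float64(0.6425060875133289), np.float64(0.011551604414137155), 0.12, 0.97) shift [0.0004, -0.0021, 0.0862] turn [0.0001, 0.0003, 0.0002]
(np.float64(0.6425060875133289), np.float64(0.011551604414137155), 0.11, 0.97) shift [0.0004, -0.0021, 0.0996] turn [0.0001, 0.0003, 0.0002]
```

>>> {"name": "drive_tool", "arguments": {
  "commands": [
    [1,[0.0003,-0.0012,0.03],[0,0,0]],
    [1,[0.0003,-0.0012,0.05],[0,0,0]],
    [1,[0.0003,-0.0012,0.062],[0,0,0]],
    [1,[0.0003,-0.0012,0.067],[0,0,0]],
    [1,[0.0003,-0.0012,0.07],[0,0,0]],
    [1,[0.0003,-0.0012,0.073],[0,0,0]],
    [1,[0.0003,-0.0012,0.073],[0,0,0]]
  ]
}}

```text
time: 8.4
eef_pos: [0.643, 0.0118, 0.1297]
eef_rot: [0.0, 0.296, 0.955, 0.0]
ft_force: [0.0, -0.1, -2.0]
opening: 0.0228
grip_force: 59.1
```

>>> {"name": "drive_tool", "arguments": {
  "commands": [
    [1,[0,0,0.003],[0,0,0]],
    [1,[0,0,0.006],[0,0,0]],
    [1,[0,0,0.009],[0,0,0]],
    [1,[0,0,0.012],[0,0,0]],
    [1,[0,0,0.012],[0,0,0]]
  ]
}}

```text
time: 8.9
eef_pos: [0.6427, 0.0117, 0.1201]
eef_rot: [-0.0, 0.296, 0.955, -0.0]
ft_force: [-0.2, -0.3, -2.2]
opening: 0.0222
grip_force: 59.1
```

>>> {"name": "drive_tool", "arguments": {
  "commands": [
    [1,[0,0,0.004],[0,0,0]],
    [1,[0,0,0.008],[0,0,0]],
    [1,[0,0,0.011],[0,0,0]],
    [1,[0,0,0.0135],[0,0,0]],
    [1,[0,0,0.0135],[0,0,0]],
    [1,[0,0,0.0135],[0,0,0]]
  ]
}}

```text
time: 9.5
eef_pos: [0.6428, 0.0118, 0.1104]
eef_rot: [-0.0, 0.296, 0.955, 0.0]
ft_force: [-0.3, 0.2, -1.5]
opening: 0.0225
grip_force: 59.1
```

```bash
cat >> h.py <<'E'
def arc(c,r,angs,dz=0,settle=0):
    o=manip.get_obs();p=np.array(o["eef_pos"]);Rm=rot(o["eef_rot"])
    d=p[:2]-np.array(c);a0=np.arctan2(d[1],d[0]);print("t",o["time"],"z",p[2].round(4),"ang",a0.round(3),"rad",np.hypot(*d).round(4),"F",np.round(o["ft_force"],1),
      "Frad",round(float(o["ft_force"][:2]@d/np.hypot(*d)),1))
    for a in angs:
        t=np.array([c[0]+r*np.cos(a),c[1]+r*np.sin(a),p[2]+dz]); print(round(a,3),(Rm.T@(t-p)/.75).round(4).tolist())
E
python3 -c "
from h import *
arc((.565,-.0205),.0845,np.linspace(.345,-.15,9))"
```

```text
t 9.5 z 0.1104 ang 0.394 rad 0.0843 F [-0.3  0.2 -1.5] Frad -0.2
0.345 [-0.0047, -0.0029, -0.0]
0.283 [-0.0102, -0.0071, -0.0]
0.221 [-0.0155, -0.0117, -0.0]
0.159 [-0.0204, -0.0166, -0.0]
0.097 [-0.0251, -0.0218, -0.0]
0.036 [-0.0294, -0.0273, -0.0]
-0.026 [-0.0334, -0.033, -0.0]
-0.088 [-0.037, -0.039, -0.0]
-0.15 [-0.0402, -0.0451, -0.0]
```

>>> {"name": "drive_tool", "arguments": {
  "commands": [
    [1,[-0.0047,-0.0029,0],[0,0,0]],
    [1,[-0.0102,-0.0071,0],[0,0,0]],
    [1,[-0.0155,-0.0117,0],[0,0,0]],
    [1,[-0.0204,-0.0166,0],[0,0,0]],
    [1,[-0.0251,-0.0218,0],[0,0,0]],
    [1,[-0.0251,-0.0218,0],[0,0,0]]
  ]
}}

```text
time: 10.1
eef_pos: [0.6492, -0.0136, 0.1102]
eef_rot: [-0.0, 0.297, 0.955, -0.0]
ft_force: [-0.1, -1.6, -2.5]
opening: 0.0227
grip_force: 59.2
```

```bash
python3 -c "
from h import *
arc((.565,-.0205),.0845,np.linspace(.05,-.15,5))"
```

```text
t 10.1 z 0.1102 ang 0.082 rad 0.0845 F [-0.1 -1.6 -2.5] Frad -0.2
0.05 [-0.0022, -0.0028, 0.0]
0.0 [-0.0055, -0.0074, 0.0]
-0.05 [-0.0086, -0.0121, 0.0]
-0.1 [-0.0114, -0.017, 0.0]
-0.15 [-0.014, -0.022, 0.0]
```

>>> {"name": "drive_tool", "arguments": {
  "commands": [
    [1,[-0.0022,-0.0028,0],[0,0,0]],
    [1,[-0.0055,-0.0074,0],[0,0,0]],
    [1,[-0.0086,-0.0121,0],[0,0,0]],
    [1,[-0.0114,-0.017,0],[0,0,0]],
    [1,[-0.0114,-0.017,0.002],[0,0,0]],
    [1,[-0.0114,-0.017,0.004],[0,0,0]],
    [1,[-0.0114,-0.017,0.004],[0,0,0]]
  ]
}}

```text
time: 10.8
eef_pos: [0.6497, -0.0286, 0.1092]
eef_rot: [0.001, 0.296, 0.955, -0.001]
ft_force: [-7.2, -7.2, 24.2]
opening: 0.0225
grip_force: 62.6
```

```bash
python3 -c "
from h import *
arc((.565,-.0205),.0845,np.linspace(-.12,-.22,6))
im,T=cam('top');cv2.imwrite('pics/t2.png',cv2.resize(im['color'][150:260,200:330],None,fx=5,fy=5,interpolation=2))"
```

```text
t 10.8 z 0.1092 ang -0.095 rad 0.085 F [-7.2 -7.2 24.2] Frad -6.5
-0.12 [-0.0007, -0.0028, 0.0]
-0.14 [-0.0017, -0.0048, 0.0]
-0.16 [-0.0027, -0.0068, 0.0]
-0.18 [-0.0036, -0.0089, 0.0]
-0.2 [-0.0045, -0.0109, 0.0]
-0.22 [-0.0054, -0.013, 0.0]
```

View pics/t2.png

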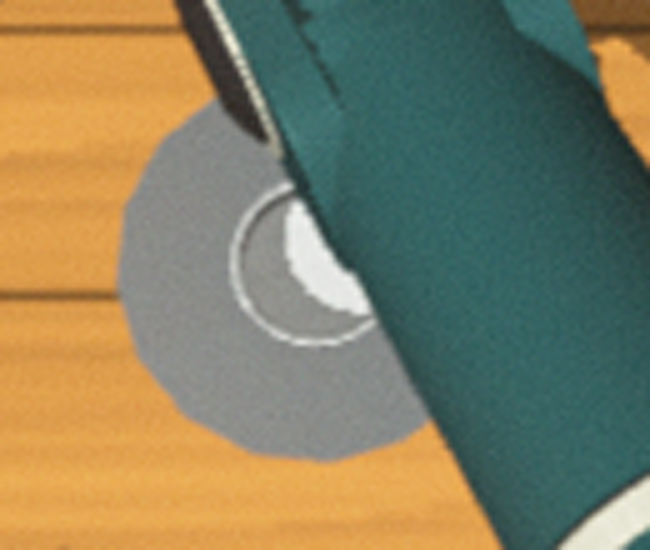

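Top view: the arm hides the hole; the tin still stands in the middle (crop ~(310,260)). Contact with the plate is felt (24 N); ease the press and sweep.

>>> {"name": "drive_tool", "arguments": {
  "commands": [
    [1,[0,0,-0.0016],[0,0,0]],
    [1,[-0.0012,-0.0028,-0.0016],[0,0,0]],
    [1,[-0.002,-0.0048,-0.0016],[0,0,0]],
    [1,[-0.0029,-0.0068,-0.0016],[0,0,0]],
    [1,[-0.0038,-0.0089,-0.0016],[0,0,0]]
  ]
}}

```text
time: 11.35
eef_pos: [0.6484, -0.0331, 0.1095]
eef_rot: [0.001, 0.295, 0.955, 0.001]
ft_force: [0.3, 6.0, 7.5]
opening: 0.0229
grip_force: 60.1
```

```bash
python3 -c "
from h import *
arc((.565,-.0205),.0848,np.linspace(-.19,-.31,7))"
```

```text
t 11.35 z 0.1095 ang -0.15 rad 0.0843 F [0.3 6.  7.5] Frad -0.6
-0.19 [-0.0024, -0.0038, -0.0]
-0.21 [-0.0033, -0.0059, -0.0]
-0.23 [-0.0042, -0.008, -0.0]
-0.25 [-0.005, -0.0101, -0.0]
-0.27 [-0.0057, -0.0122, -0.0]
-0.29 [-0.0064, -0.0144, -0.0]
-0.31 [-0.0071, -0.0165, -0.0]
```

```bash
python3 -c "
import numpy as np
B=np.array([[-np.sin(.97),np.cos(.97)],[np.cos(.97),np.sin(.97)]])
for s in np.arange(-.17,-1.0,-.1):
    P=lambda a:B@(.0847*np.array([np.cos(a),np.sin(a)]))/.75
    print(round(s,2),[(P(s-.02*k)-P(s)).round(4).tolist() for k in range(1,6)])"
```

```text
-0.17 [[-0.0009, -0.0021], [-0.0018, -0.0041], [-0.0026, -0.0062], [-0.0034, -0.0084], [-0.0042, -0.0105]]
-0.27 [[-0.0007, -0.0021], [-0.0014, -0.0043], [-0.002, -0.0065], [-0.0026, -0.0087], [-0.0031, -0.0108]]
-0.37 [[-0.0005, -0.0022], [-0.0009, -0.0044], [-0.0014, -0.0066], [-0.0017, -0.0089], [-0.002, -0.0111]]
-0.47 [[-0.0003, -0.0022], [-0.0005, -0.0045], [-0.0007, -0.0067], [-0.0008, -0.009], [-0.0009, -0.0113]]
-0.57 [[-0.0, -0.0023], [-0.0, -0.0045], [-0.0, -0.0068], [0.0001, -0.009], [0.0002, -0.0113]]
-0.67 [[0.0002, -0.0023], [0.0004, -0.0045], [0.0007, -0.0067], [0.001, -0.009], [0.0013, -0.0112]]
-0.77 [[0.0004, -0.0022], [0.0008, -0.0044], [0.0013, -0.0066], [0.0019, -0.0088], [0.0025, -0.011]]
-0.87 [[0.0006, -0.0022], [0.0013, -0.0043], [0.002, -0.0065], [0.0027, -0.0086], [0.0035, -0.0107]]
-0.97 [[0.0008, -0.0021], [0.0017, -0.0042], [0.0026, -0.0062], [0.0036, -0.0083], [0.0046, -0.0103]]
```

>>> {"name": "drive_tool", "arguments": {
  "commands": [
    [1,[-0.0009,-0.002,0],[0,0,0]],
    [1,[-0.0018,-0.0041,0],[0,0,0]],
    [1,[-0.0026,-0.0062,0],[0,0,0]],
    [1,[-0.0034,-0.0083,0],[0,0,0]],
    [1,[-0.0041,-0.0104,0],[0,0,0]]
  ]
}}

```text
time: 11.85
eef_pos: [0.6465, -0.0413, 0.1095]
eef_rot: [0.001, 0.295, 0.955, 0.001]
ft_force: [1.8, 6.8, 6.7]
opening: 0.0225
grip_force: 60.1
```

>>> {"name": "drive_tool", "arguments": {
  "commands": [
    [1,[-0.0007,-0.0021,0],[0,0,0]],
    [1,[-0.0014,-0.0043,0],[0,0,0]],
    [1,[-0.002,-0.0065,0],[0,0,0]],
    [1,[-0.0026,-0.0087,0],[0,0,0]],
    [1,[-0.0031,-0.0108,0],[0,0,0]]
  ]
}}

```text
time: 12.35
eef_pos: [0.644, -0.0494, 0.1095]
eef_rot: [0.001, 0.295, 0.955, 0.001]
ft_force: [2.4, 5.4, 5.7]
opening: 0.0225
grip_force: 60.1
```

>>> {"name": "drive_tool", "arguments": {
  "commands": [
    [1,[-0.0005,-0.0022,0.0002],[0,0,0]],
    [1,[-0.0009,-0.0044,0.0003],[0,0,0]],
    [1,[-0.0014,-0.0066,0.0003],[0,0,0]],
    [1,[-0.0017,-0.0089,0.0003],[0,0,0]],
    [1,[-0.002,-0.0111,0.0003],[0,0,0]]
  ]
}}

```text
time: 12.85
eef_pos: [0.6408, -0.057, 0.1095]
eef_rot: [0.001, 0.295, 0.955, 0.001]
ft_force: [3.1, 5.8, 8.1]
opening: 0.0228
grip_force: 60.3
```

>>> {"name": "drive_tool", "arguments": {
  "commands": [
    [1,[-0.0003,-0.0022,0],[0,0,0]],
    [1,[-0.0005,-0.0045,0],[0,0,0]],
    [1,[-0.0007,-0.0067,0],[0,0,0]],
    [1,[-0.0008,-0.009,0],[0,0,0]],
    [1,[-0.0009,-0.0113,0],[0,0,0]]
  ]
}}

```text
time: 13.35
eef_pos: [0.6366, -0.0646, 0.1095]
eef_rot: [0.001, 0.295, 0.955, 0.001]
ft_force: [3.3, 5.8, 6.6]
opening: 0.0229
grip_force: 60.3
```

>>> {"name": "drive_tool", "arguments": {
  "commands": [
    [1,[0,-0.0023,0],[0,0,0]],
    [1,[0,-0.0045,0],[0,0,0]],
    [1,[0,-0.0068,0],[0,0,0]],
    [1,[0.0001,-0.009,0],[0,0,0]],
    [1,[0.0002,-0.0113,0],[0,0,0]]
  ]
}}

```text
time: 13.85
eef_pos: [0.6318, -0.0716, 0.1095]
eef_rot: [0.001, 0.295, 0.955, 0.001]
ft_force: [3.5, 5.0, 6.7]
opening: 0.0225
grip_force: 60.3
```

>>> {"name": "drive_tool", "arguments": {
  "commands": [
    [1,[0.0002,-0.0023,0],[0,0,0]],
    [1,[0.0004,-0.0045,0],[0,0,0]],
    [1,[0.0007,-0.0067,0],[0,0,0]],
    [1,[0.001,-0.009,0],[0,0,0]],
    [1,[0.0013,-0.0112,0],[0,0,0]]
  ]
}}

```text
time: 14.35
eef_pos: [0.6263, -0.0781, 0.1095]
eef_rot: [0.001, 0.295, 0.955, 0.001]
ft_force: [4.5, 4.4, 6.7]
opening: 0.0225
grip_force: 60.3
```

>>> {"name": "drive_tool", "arguments": {
  "commands": [
    [1,[0.0004,-0.0022,0],[0,0,0]],
    [1,[0.0008,-0.0044,0],[0,0,0]],
    [1,[0.0013,-0.0066,0],[0,0,0]],
    [1,[0.0019,-0.0088,0],[0,0,0]],
    [1,[0.0025,-0.011,0],[0,0,0]]
  ]
}}

```text
time: 14.85
eef_pos: [0.6201, -0.084, 0.1095]
eef_rot: [0.002, 0.296, 0.955, 0.001]
ft_force: [4.6, 3.1, 5.7]
opening: 0.0227
grip_force: 60.2
```

>>> {"name": "drive_tool", "arguments": {
  "commands": [
    [1,[0.0006,-0.0022,0],[0,0,0]],
    [1,[0.0013,-0.0043,0],[0,0,0]],
    [1,[0.002,-0.0065,0],[0,0,0]],
    [1,[0.0027,-0.0086,0],[0,0,0]],
    [1,[0.0035,-0.0107,0],[0,0,0]]
  ]
}}

```text
time: 15.35
eef_pos: [0.6115, -0.0905, 0.108]
eef_rot: [-0.0, 0.296, 0.955, -0.0]
ft_force: [-0.9, 0.4, -1.5]
opening: 0.0225
grip_force: 59.2
```

Force vanished and z dropped: the nose is in the plate's hole at about -0.98 (wheel ≈ -0.38). Press down gently.

>>> {"name": "drive_tool", "arguments": {
  "commands": [
    [1,[0,0,0.001],[0,0,0]],
    [1,[0,0,0.002],[0,0,0]],
    [1,[0,0,0.003],[0,0,0]],
    [1,[0,0,0.003],[0,0,0]]
  ]
}}

```text
time: 15.75
eef_pos: [0.6118, -0.0903, 0.1058]
eef_rot: [-0.0, 0.296, 0.955, -0.0]
ft_force: [0.2, -0.2, -3.4]
opening: 0.0224
grip_force: 59.1
```

>>> {"name": "drive_tool", "arguments": {
  "commands": [
    [1,[0,0,0.002],[0,0,0]],
    [1,[0,0,0.004],[0,0,0]],
    [1,[0,0,0.006],[0,0,0]],
    [1,[0,0,0.006],[0,0,0]]
  ]
}}

```text
time: 16.15
eef_pos: [0.6118, -0.0902, 0.1013]
eef_rot: [-0.0, 0.296, 0.955, 0.0]
ft_force: [-0.1, -0.6, -3.0]
opening: 0.0228
grip_force: 59.2
```

>>> {"name": "drive_tool", "arguments": {
  "commands": [
    [1,[0,0,0.003],[0,0,0]],
    [1,[0,0,0.006],[0,0,0]],
    [1,[0,0,0.009],[0,0,0]],
    [1,[0,0,0.012],[0,0,0]],
    [1,[0,0,0.0145],[0,0,0]],
    [1,[0,0,0.0145],[0,0,0]]
  ]
}}

```text
time: 16.75
eef_pos: [0.6118, -0.0902, 0.0904]
eef_rot: [-0.0, 0.296, 0.955, 0.0]
ft_force: [-0.1, -1.0, -2.1]
opening: 0.0223
grip_force: 59.2
```

>>> {"name": "drive_tool", "arguments": {
  "commands": [
    [1,[0,0,0.001],[0,0,0]],
    [1,[0,0,0.002],[0,0,0]],
    [1,[0,0,0.003],[0,0,0]],
    [1,[0,0,0.003],[0,0,0]]
  ]
}}

```text
time: 17.15
eef_pos: [0.6125, -0.0899, 0.0895]
eef_rot: [0.001, 0.296, 0.955, 0.0]
ft_force: [-3.2, 0.1, 12.4]
opening: 0.0227
grip_force: 60.9
```

Collar is home (z 0.0895, 12 N of contact). Relieve, let go, retreat upwards.

>>> {"name": "drive_tool", "arguments": {
  "commands": [
    [1,[0,0,-0.001],[0,0,0]],
    [-0.3,[0,0,-0.001],[0,0,0]],
    [-1,[0,0,-0.001],[0,0,0]],
    [-1,[0,0,-0.001],[0,0,0]],
    [-1,[0,0,-0.001],[0,0,0]],
    [-1,[0,0,-0.001],[0,0,0]]
  ]
}}

```text
time: 17.75
eef_pos: [0.6119, -0.0902, 0.0892]
eef_rot: [-0.0, 0.296, 0.955, 0.0]
ft_force: [0.2, -0.6, -0.4]
opening: 0.0852
grip_force: 0.0
```

>>> {"name": "drive_tool", "arguments": {
  "commands": [
    [-1,[0,0,-0.03],[0,0,0]],
    [-1,[0,0,-0.06],[0,0,0]],
    [-1,[0,0,-0.1],[0,0,0]],
    [-1,[0,0,-0.15],[0,0,0]],
    [-1,[0,0,-0.2],[0,0,0]],
    [-1,[0,0,-0.2],[0,0,0]],
    [-1,[0,0,-0.2],[0,0,0]]
  ]
}}

```text
time: 18.45
eef_pos: [0.6121, -0.0903, 0.2397]
eef_rot: [0.001, 0.296, 0.955, -0.0]
ft_force: [1.1, 0.1, -1.2]
opening: 0.0852
grip_force: 0.0
```

```bash
python3 -c "
from h import *
plan()
im,T=cam('wrist');s,sT=cam('scene')
r=lambda i:cv2.resize(i,(400,300))
a=cv2.resize(s['color'][150:255,175:315],(400,300),interpolation=2)
cv2.imwrite('pics/f1.png',np.hstack([r(im['color']),a]))
for z in (.122,.127,.132): print(z,proj(s,sT,(.6121,-.09,z)),proj(im,T,(.6121,-.09,z)))"
```

```text
t 18.45 pos [ 0.6121 -0.0903  0.2397] F [ 1.1  0.1 -1.2] j [ 0.76  0.56 -0.94  1.6   0.48  1.22  0.7 ] open 0.0852
0.122 [215.02244336 179.99953875] [262.03287923 185.26552629]
0.127 [214.93869849 178.60085403] [262.04480252 187.09082638]
0.132 [214.85454227 177.19450669] [262.05715159 188.98162361]
```

View pics/f1.png

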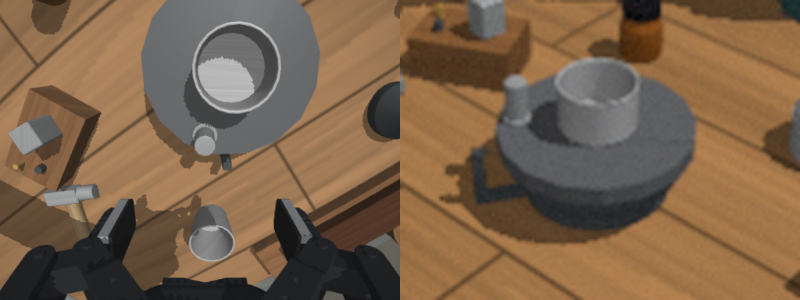

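The final pictures show the pin standing in the wheel with its collar flat on it. Its top is at about (215,178) in the scene view, which gives z ≈ 0.127 as expected when seated. The tin is still in the middle.

```bash
python3 -c "
from plant import manip
print(manip.sign_off())"
```

```text
the job is handed in; nothing more can be done
None
```

The wheel is locked: the pin dropped through the wheel and the hidden plate hole at a wheel angle of about -0.38 rad. Its collar sits on the wheel, the pin is released, and the job was handed in at about 18.5 s.

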